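Seat and latch the well plate on the viewing stage

TASK

The six-well plate on the viewing stage has been left pulled out. With the fingertips, push it along its rails until it is fully home against the end stop, then flip the latch lever over past its centre so that it snaps into its other position and its bar lies across behind the plate. Push only: lift nothing, and leave the other things standing where they are.

Things in the scene. Friction and masses are not known exactly. Their poses are not given: they have to be found in the camera images.
- stage: Fixed grey stage on the table. Origin on the table under the slab; x along the rails to the end stop (away from the robot), y left, z up. Slab 12 mm thick, x -115 to 119, y -130 to 95 mm. Rails along x: inner faces y = -44.5 and 44.5 mm, 6 mm thick, 10 mm above the slab. End stop face at x = 107 mm, 24 mm above the slab. The -x end is open.
- plate_center (a point): Centre of the loose white six-well plate, 127 mm (along the rails) x 85 x 23 mm high, about 0.18 kg, on the slab between the rails (2 mm play a side). A push of a few newtons slides it. Starts 30 to 60 mm short of the stop; fully home this point is at x = 43.5 mm in the stage's frame, the plate's near face at x = -20 mm.
- latch_knob (a point): Centre of the black ball (24 mm across) on the latch's handle, a 9 mm steel rod, 80 mm from the pivot. It swings in the stage's y-z plane, from leaning 0.6 rad to the stage's +y side (x -27, y 110, z 96 mm in the stage's frame) over the top to 0.6 rad on the -y side (y 20, z 96 mm).
- latch_pivot (a point): The latch's hinge, left of the rails at x -27, y 65, z 30 mm in the stage's frame, axis along the stage's x, between two steel cheeks (x -45 to -9, y 55 to 75, z to 40 mm). A bar 8 mm thick, 48 mm long is rigid with the handle, 0.97 rad from it on the -y side; latched it lies level along y, its face 3 mm behind the near face of a plate that is home.
- latch (a joint): Latch angle, rad: 0 open (handle leaning to stage +y, bar up), 0.6 handle upright, 1.2 latched (handle leaning to -y, bar level). An over-centre spring drives it to the nearer end (0.15 N m at the ends, some 2 N at the ball; none at the centre), so it snaps over. If the plate is not home the bar lands on its top and the lever stops part way.
- vial: Small amber glass specimen jar with cap, 28 mm across, 55 mm tall, standing on the stage's right shoulder (-y side of the rails). Bystander. Origin at its underside.
- dish: Flat clear lidded dish, 60 mm across, 18 mm high, on the stage's right shoulder. Bystander. Origin at its underside.
- tweezers: Plastic tweezers lying on the table to the left (+y) of the stage, 120 mm long, 12 mm high. Bystander. Origin at its middle, at the table.
- mortar: Glass mortar bowl, 100 mm across, 85 mm high, on the left part of the table. Bystander. Origin at its underside.
- jar: White plastic jar with lid, 100 mm across, 110 mm tall, on the left part of the table. Bystander. Origin at its underside.
- sandtimer: Large sand timer, 85 x 85 x 170 mm, on the right part of the table. Bystander. Origin at its underside.
- cylinder: Measuring cylinder, foot 72 mm across, 205 mm tall, on the right part of the table. Bystander. Origin at its underside.

How it is judged:
On the way, in this order (a step that is already met when the one before it is completed fails the run):
1. the plate is fully home against the end stop, while the latch is still open (x of plate_center in the frame of stage above 0.0405 m and value of joint latch below 0.6 rad), for 0.2 s.
2. the latch lever has snapped over behind the plate (x of plate_center in the frame of stage above 0.0405 m and value of joint latch above 1.12 rad), for 0.2 s.
At the end, for the whole second after the job is handed in: The plate lies flat and at rest within 3 mm of fully home, and the latch lever rests in its other position (over 1.12 of 1.2 rad) (all of step 2 and linear speed of plate below 0.01 m/s and angle between plate_center's own z axis and vertical below 0.05 rad); the robot touches nothing.
It fails at once if the plate is lifted or tipped (over 8 mm off the slab, or 0.15 rad) (z of plate_center in the frame of stage above 0.0315 m or angle between plate_center's own z axis and vertical above 0.15 rad).
It fails at once if another thing is moved more than 20 mm, lifted or tipped (distance of any of vial, dish, tweezers, mortar, jar, sandtimer, cylinder from where it was at the start of the episode above 0.02 m or angle between any of vial, dish, tweezers, mortar, jar, sandtimer, cylinder's own z axis and vertical above 0.3 rad).
It also fails if it takes over 45 s, if anything falls off the work surface, if the arm or the gripper's body presses on something with over 40 N, if the wrist force passes 120 N, or if a joint passes its speed limit or range.

ROBOT

A 7-joint arm with a two-finger parallel gripper is mounted at the origin on the work surface. World frame = base frame: x ahead of the robot, y to its left, z up, the work surface at z = 0. Lengths are in m, angles in rad, forces in N, time in s.
With the tool pointing down it reaches from about 0.425 to 0.875 m from the base axis. Payload 4.7 kg.
Tool frame: the origin (TCP) lies midway between the tips of the shut fingers; the grasp point (between the pads) lies 19 mm behind it; x points along the fingers, y is the direction in which the jaws open and shut, and the axes are right-handed (so a half turn about x gives the same grasp; the last joint's range is limited). The gripper opens to 85 mm and grips with 20 to 120 N. Pads are 22 mm wide; open, the fingers measure 114 mm over their backs; the gripper's body (76 mm by 85 mm) begins 54 mm behind the grasp point. The pads swing forward as they close: fully open they stand 13 mm farther back than shut.
Start: joints at [-1.159, 0.321, -0.07, 1.45, 0.023, 1.371, -0.057], TCP at [0.252, 0.599, 0.231] pointing down, gripper open.
Joint ranges: [-2.86, 2.86], [-0.3, 2.09], [-1.38, 1.24], [0.06, 2.45], [-1.56, 4.7], [0.09, 2.05], [-2.69, 2.69]. Speed limits (rad/s): [2.57, 2.57, 3.14, 3.14, 3.14, 3.14, 3.14].

INTERFACE

Orientations are given as a unit quaternion [x, y, z, w].
In Python, from plant import move_ptp, servo_line, move_j, command_gripper, dwell, ik, grab_frame, IKError, sign_off, read_t, read_qpos, read_dq, read_effort, read_position, read_tool_rot, read_wrist_force, read_moment, read_width gives the robot as it stands. Calls block until the motion is done:
- move_ptp(position, orientation): joint-space move of the TCP to a pose.
- servo_line(position, frame=None, max_speed=0.15, force_limit=None): straight line of the TCP; frame=None keeps the orientation; max_speed is the mean speed in m/s. With force_limit (N) it stops when the force on the tool has changed by that much, and returns True; else False.
- move_j(angles): joint-space move.
- command_gripper(opening, grasp_force=None): finger opening in m; grasp_force is the grip in N (None keeps the last); returns when the fingers have stopped.
- dwell(seconds).
- ik(position, orientation): joint angles nearest the present ones, or None.
- grab_frame(name): name is "scene" or "top" or "wrist"; returns a dict with "frame" (384x512x3 uint8, red, green, blue), "fx", "fy", "cx", "cy" (pixels), "R" (3x3) and "t" (3): a world point X has camera coordinates R X + t. Camera axes: x right, y down, z forward; pixel columns grow to the right and rows downward; lengths in m; the calibration is good to about 2 mm. A picture is of the moment at which its call begins. There is no depth.
A pose or a line that the arm cannot do raises IKError and nothing moves.
- sign_off(): hands the job in, once; it reports no verdict.
Readings, each from a call of its own:
- read_t(): time.
- read_qpos(): joint angles.
- read_dq(): joint speeds.
- read_effort(): joint torques, N m.
- read_position(): TCP position.
- read_tool_rot(): TCP orientation.
- read_wrist_force(): force on the tool from outside, world axes, zero at the start.
- read_moment(): the same for the moment, N m.
- read_width(): finger opening in m.
Only numpy, scipy, OpenCV 4.12 (cv2) and the standard library are available. Lean on these libraries where they do the work, as an engineer would, in place of code of your own. Each camera call takes 0.05 s, during which the arm holds its last target.

## Working session

There is one attempt and no reset: what is moved stays moved. The work goes in short steps, each a Python script; the robot and the scene stay as the last script left them, time stands still between calls to the robot, and variables do not carry over. Pictures are saved under pics/ and viewed, and the job is handed in when it is done.

```bash
mkdir -p pics; ls; python3 - <<'E'
from plant import *
import cv2,pickle
for n in ("scene","top","wrist"):
    f=grab_frame(n); pickle.dump(f,open(f"pics/{n}0.pkl","wb")); cv2.imwrite(f"pics/{n}0.png",f["frame"][:,:,::-1])
    print(n,f["fx"],f["cx"],f["cy"],f["R"],f["t"])
print(read_t(),read_position(),read_tool_rot(),read_width())
E
```

```text
pics
scene 417.91690671562867 256.4811348017939 188.4085145732466 [[ 0.0923326   0.99559391  0.01635417]
 [ 0.81660134 -0.06631395 -0.57338007]
 [-0.56976919  0.06629651 -0.81912626]] [-0.08069581 -0.43103037  1.62427523]
top 381.26357791827616 255.06660951965142 191.57848729651923 [[ 0.0034795  -0.99970062 -0.02421921]
 [-0.99817144 -0.00201058 -0.06041305]
 [ 0.06034627  0.02438513 -0.9978796 ]] [0.02760789 0.58866221 1.15093396]
wrist 306.9404035396039 253.815587820108 194.4126412323302 [[ 0.38750621  0.921864   -0.00238857]
 [ 0.87743272 -0.36803229  0.30767525]
 [ 0.28275567 -0.12132188 -0.95148843]] [-0.64840174 -0.04019309  0.38160621]
0.15 [0.25168253 0.59884824 0.23045976] [ 0.13918193  0.6932433  -0.14023813  0.69309118] 0.08557338678066304
```

View pics/scene0.png

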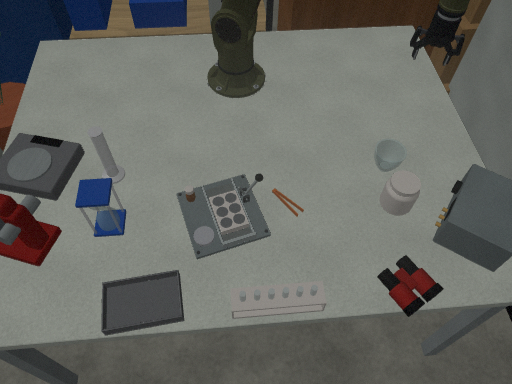

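View pics/top0.png

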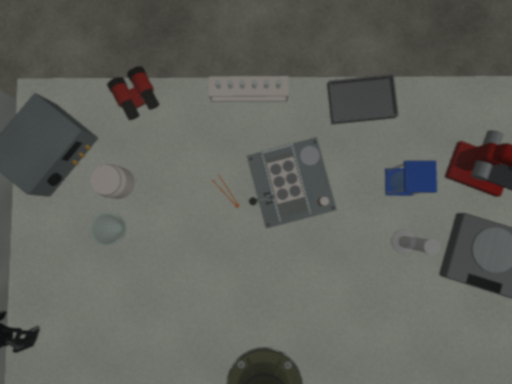

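The scene view shows the stage at about (225,215), with the ball at about (259,177). In the top view the stage is at about (290,182), the ball is at (253,201), the vial at (325,201) and the dish at (309,155). I'll zoom in on both.

```bash
python3 - <<'E'
import cv2
a=cv2.imread("pics/top0.png")[125:240,205:345]; cv2.imwrite("pics/topz.png",cv2.resize(a,None,fx=5,fy=5,interpolation=cv2.INTER_CUBIC))
a=cv2.imread("pics/scene0.png")[160:270,165:315]; cv2.imwrite("pics/scenez.png",cv2.resize(a,None,fx=5,fy=5,interpolation=cv2.INTER_CUBIC))
E
```

```text
(no output)
```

View pics/topz.png

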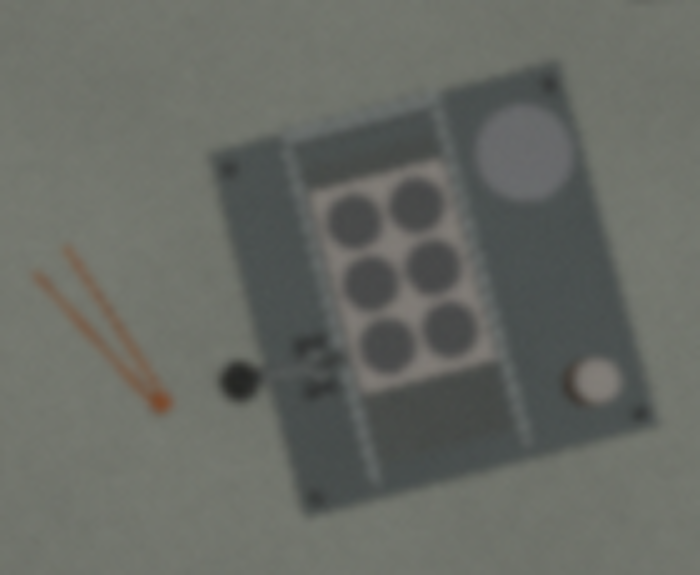

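View pics/scenez.png

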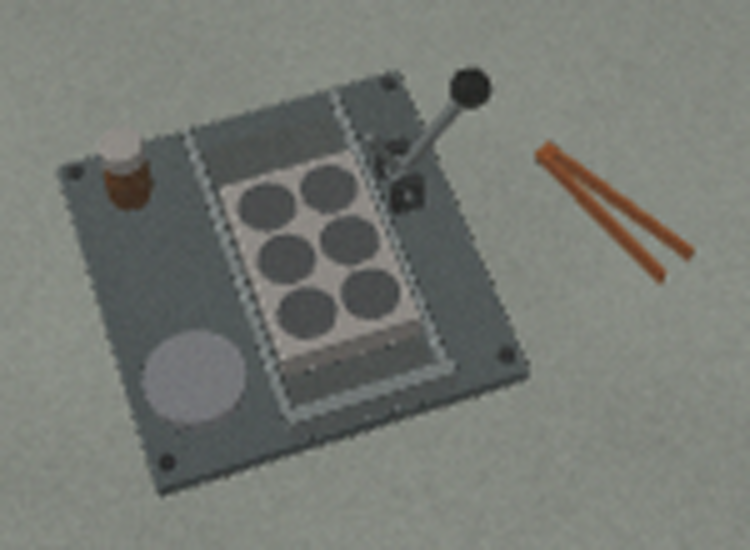

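```bash
cat > h.py <<'E'
import numpy as np,pickle,cv2
def ray(f,uv,z):
    d=f["R"].T@np.array([(uv[0]-f["cx"])/f["fx"],(uv[1]-f["cy"])/f["fy"],1]); o=-f["R"].T@f["t"]
    return o+d*(z-o[2])/d[2]
def oray(f,uv):
    d=f["R"].T@np.array([(uv[0]-f["cx"])/f["fx"],(uv[1]-f["cy"])/f["fy"],1]); return -f["R"].T@f["t"],d/np.linalg.norm(d)
def tri(a,b):
    A=np.zeros((3,3));B=np.zeros(3)
    for o,d in (a,b):
        P=np.eye(3)-np.outer(d,d);A+=P;B+=P@o
    X=np.linalg.solve(A,B); return X,[np.linalg.norm((np.eye(3)-np.outer(d,d))@(X-o)) for o,d in (a,b)]
def proj(f,X):
    c=f["R"]@X+f["t"]; return np.array([f["fx"]*c[0]/c[2]+f["cx"],f["fy"]*c[1]/c[2]+f["cy"]])
def fit2(L,W):
    lc,wc=L.mean(0),W.mean(0);l=L-lc;w=W-wc
    th=np.arctan2((l[:,0]*w[:,1]-l[:,1]*w[:,0]).sum(),(l*w).sum())
    R=np.array([[np.cos(th),-np.sin(th)],[np.sin(th),np.cos(th)]]); t=wc-R@lc
    return th,t,W-(L@R.T+t)
E
python3 - <<'E'
from h import *
F={n:pickle.load(open(f"pics/{n}0.pkl","rb")) for n in("top","scene")}
top=lambda p:(p[0]/5+205-.4,p[1]/5+125-.4); sc=lambda p:(p[0]/5+165-.4,p[1]/5+160-.4)
L=np.array([[119,95],[119,-130],[-115,-130],[-115,95]])/1000
T=[(213,155),(557,62),(657,425),(307,515)]
S=[(527,375),(160,487),(60,168),(398,72)]
for n,P,m in(("top",T,top),("scene",S,sc)):
    W=np.array([ray(F[n],m(p),.012)[:2] for p in P]); th,t,r=fit2(L,W); print(n,th,t,(r*1000).round(1).tolist())
X,e=tri(oray(F["top"],top((240,382))),oray(F["scene"],sc((470,88))));print("ball",X,e)
# plate top corners z=.035
PL=np.array([[63.5,42.5],[63.5,-42.5],[-63.5,-42.5],[-63.5,42.5]])/1000
for n,P,m in(("top",[(312,193),(440,161),(495,358),(366,392)],top),("scene",[(422,321),(284,362),(222,187),(347,152)],sc)):
    W=np.array([ray(F[n],m(p),.035)[:2] for p in P]); th,t,r=fit2(PL,W); print(n,th,t,(r*1000).round(1).tolist())
print("vial top",ray(F["top"],top((597,381)),.055+.012),"dish",ray(F["top"],top((525,153)),.03),"tweezer",[ray(F["top"],top(p),.01) for p in((160,403),(68,247),(38,273))])
E
```

```text
top 0.2595539761985896 [ 0.61160857 -0.06548149] [[-1.5, -2.7], [-1.3, 1.8], [0.4, 2.3], [2.4, -1.3]]
scene 0.2551977900190252 [ 0.61374361 -0.06451133] [[0.4, -2.5], [-2.8, 2.1], [1.5, 1.9], [0.9, -1.6]]
ball [0.55691295 0.03421151 0.09505765] [np.float64(9.768625241800296e-05), np.float64(9.768625241797275e-05)]
top 0.2623933420557126 [ 0.62361201 -0.06222949] [[-0.0, -2.4], [-2.5, 2.2], [0.6, 2.4], [2.0, -2.1]]
scene 0.26301823541052294 [ 0.6262765  -0.06137776] [[0.9, -0.3], [-0.8, 1.1], [-1.3, 2.3], [1.2, -3.1]]
vial top [ 0.55905165 -0.17346002  0.067     ] dish [ 0.6990708  -0.13662468  0.03      ] tweezer [array([0.54686721, 0.08625714, 0.01      ]), array([0.64350223, 0.14406823, 0.01      ]), array([0.62727934, 0.16257978, 0.01      ])]
```

```bash
cat >> h.py <<'E'
TH=.259; ST=np.array([.6127,-.065])
def w(x,y,z): # stage -> world (z from table)
    c,s=np.cos(TH),np.sin(TH); return [ST[0]+c*x-s*y,ST[1]+s*x+c*y,z]
def st(p):
    c,s=np.cos(TH),np.sin(TH); d=np.asarray(p)[:2]-ST; return [round(float(v)*1000,1) for v in(c*d[0]+s*d[1],-s*d[0]+c*d[1],p[2])]
from scipy.spatial.transform import Rotation
def quat(sg=1):
    c,s=np.cos(TH),np.sin(TH); x=np.array([0,0,-1.]);y=sg*np.array([-s,c,0]); return Rotation.from_matrix(np.c_[x,y,np.cross(x,y)]).as_quat()
E
python3 - <<'E'
from plant import *
from h import *
for sg in(1,-1):
    for p in(w(-.085,-.005,.2),w(-.085,-.005,.02),w(-.03,-.005,.02),w(-.027,.145,.085),w(-.027,.05,.085)): 
        q=ik(p,quat(sg)); print(sg,None if q is None else np.round(q,2))
command_gripper(0.0,30)
q=ik(w(-.085,-.005,.2),quat(1))
move_ptp(w(-.085,-.005,.2),quat(1))
print(read_t(),st(read_position()),read_width())
f=grab_frame("wrist");cv2.imwrite("pics/w1.png",f["frame"][:,:,::-1]);pickle.dump(f,open("pics/w1.pkl","wb"))
f=grab_frame("top");cv2.imwrite("pics/t1.png",f["frame"][:,:,::-1])
E
```

```text
1 [-0.52  0.11  0.69  1.79 -0.08  1.26  2.02]
1 [-0.43  0.34  0.64  1.96 -0.25  0.92  2.16]
1 [-0.4   0.44  0.58  1.84 -0.29  0.96  2.14]
1 [-0.5   0.24  0.37  1.87 -0.1   1.04  1.74]
1 [-0.45  0.3   0.52  1.83 -0.17  1.06  1.96]
-1 [-0.48  0.11  0.64  1.79 -0.07  1.26 -1.13]
-1 [-0.56  0.38  0.79  1.97 -0.34  0.93 -0.91]
-1 [-0.51  0.47  0.73  1.84 -0.38  0.97 -0.93]
-1 [-0.64  0.26  0.54  1.88 -0.15  1.04 -1.36]
-1 [-0.55  0.32  0.63  1.83 -0.21  1.06 -1.14]
3.55 [-84.4, -4.1, 200.0] 1.0401901410812915e-05
```

View pics/w1.png

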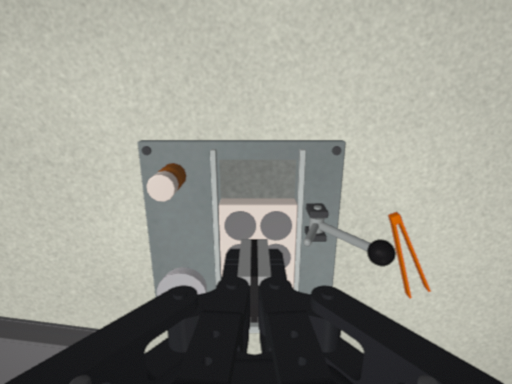

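The wrist view has the robot side at the top. It shows the plate's near edge at row 200 (columns 219–298), the slab's near corners at (139,141) and (345,141), and the ball at (381,253). I'll check these against the stage frame.

```bash
python3 - <<'E'
from h import *
f=pickle.load(open("pics/w1.pkl","rb"))
for n,uv,z in(("plate",(219,199),.035),("plate",(298,199),.035),("slab-R",(139,141),.012),("slab-L",(345,141),.012),("ball",(381,253),.096),("vialtop",(161,187),.067)): print(n,st(ray(f,uv,z)))
E
```

```text
plate [-59.0, -41.4, 35.0]
plate [-59.1, 42.5, 35.0]
slab-R [-116.9, -127.9, 12.0]
slab-L [-117.2, 93.5, 12.0]
ball [-28.4, 110.5, 96.0]
vialtop [-81.7, -91.6, 67.0]
```

```bash
python3 - <<'E'
from plant import *
from h import *
servo_line(w(-.085,-.003,.08),max_speed=.15)
print(servo_line(w(-.085,-.003,.021),max_speed=.05,force_limit=8),st(read_position()),read_wrist_force())
print(servo_line(w(-.04,-.003,.021),max_speed=.05,force_limit=12),st(read_position()),read_wrist_force())
print(servo_line(w(-.018,-.003,.021),max_speed=.02,force_limit=12),st(read_position()),read_wrist_force())
dwell(.4)
print(read_t(),st(read_position()),read_wrist_force())
f=grab_frame("wrist");cv2.imwrite("pics/w2.png",f["frame"][:,:,::-1])
for n in("top","scene"):
    f=grab_frame(n);pickle.dump(f,open(f"pics/{n}2.pkl","wb"));a=f["frame"][:,:,::-1]
    a=a[125:240,205:345] if n=="top" else a[160:270,165:315]
    cv2.imwrite(f"pics/{n}2.png",cv2.resize(a,None,fx=5,fy=5,interpolation=cv2.INTER_CUBIC))
E
```

```text
False [-84.7, -3.1, 21.3] [-0.14699948  0.26315209  0.15507719]
False [-39.9, -3.0, 21.0] [-0.04113172  1.05845241 -0.04017335]
True [-33.3, -2.9, 20.2] [-0.51124252  0.36857838  0.93430727]
7.9917 [-34.3, -2.7, 19.8] [-0.68860678 -0.91459032 -0.2955722 ]
```

View pics/scene2.png

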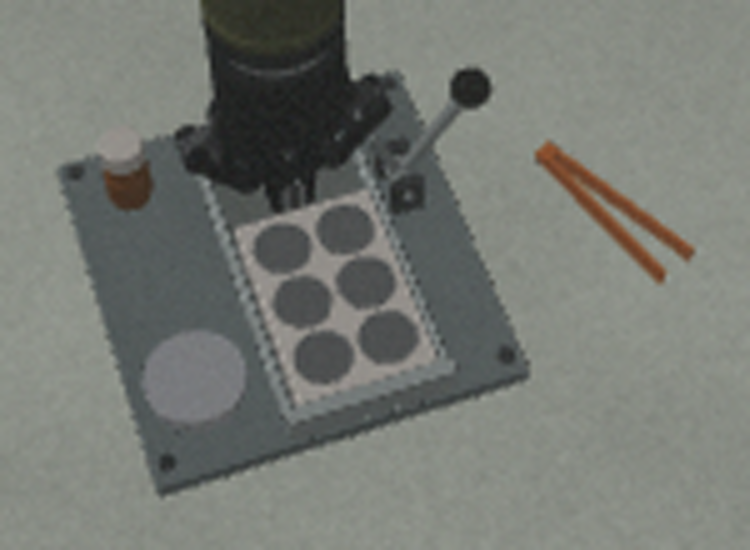

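The plate's far edge now reaches the end stop in the scene view, and the push stopped 2 mm before the nominal distance. I'll press again, a little harder, to confirm, and measure the plate.

```bash
python3 - <<'E'
from plant import *
from h import *
print(servo_line(w(-.018,-.003,.021),max_speed=.02,force_limit=25),st(read_position()),read_wrist_force())
dwell(.3);print(st(read_position()))
servo_line(w(-.055,-.003,.021),max_speed=.08)
servo_line(w(-.055,-.003,.15),max_speed=.2)
move_ptp(w(-.027,.16,.15),quat(1))
print(read_t(),st(read_position()))
for n in("top","scene"):
    f=grab_frame(n);pickle.dump(f,open(f"pics/{n}3.pkl","wb"));a=f["frame"][:,:,::-1]
    a=a[125:240,205:345] if n=="top" else a[160:270,165:315]
    cv2.imwrite(f"pics/{n}3.png",cv2.resize(a,None,fx=5,fy=5,interpolation=cv2.INTER_CUBIC))
f=grab_frame("wrist");cv2.imwrite("pics/w3.png",f["frame"][:,:,::-1]);pickle.dump(f,open("pics/w3.pkl","wb"))
E
```

```text
True [-33.5, -2.7, 19.1] [-0.7674951  -0.24478318  0.25343426]
[-33.8, -2.6, 18.8]
10.875 [-27.8, 159.9, 148.8]
```

View pics/scene3.png

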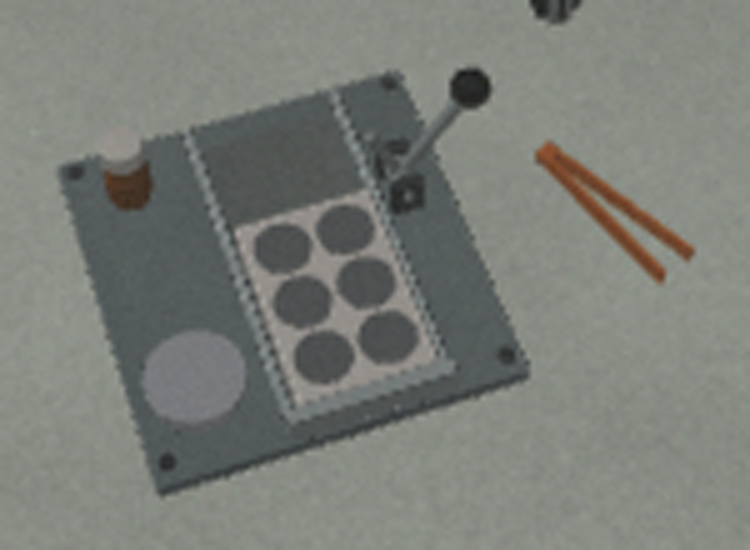

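View pics/w3.png

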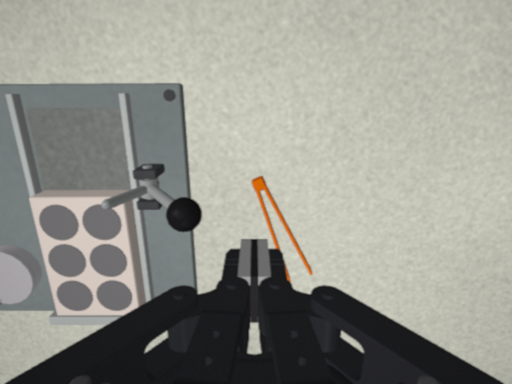

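```bash
python3 - <<'E'
from h import *
sc=lambda p:(p[0]/5+165-.4,p[1]/5+160-.4)
s0=pickle.load(open("pics/scene0.pkl","rb"));f=pickle.load(open("pics/w3.pkl","rb"))
for a in[(235,227),(366,190),(222,187),(347,152)]: print("scene near",st(ray(s0,sc(a),.035)))
for a in[(32,194),(129,189),(54,316),(143,314)]: print("wrist",st(ray(f,a,.035)))
print("stop",st(ray(f,(50,317),.036)),st(ray(f,(50,324),.036)),"ball",st(ray(f,(184,214),.096)))
# well centroids before/after, scene
for n in "03":
    g=pickle.load(open(f"pics/scene{n}.pkl","rb"));im=g["frame"][160:270,165:315].astype(int)
    m=((im[...,0]-im[...,2]>8)&(im.mean(2)>110)).astype(np.uint8)
    k,l,s,c=cv2.connectedComponentsWithStats(m); i=1+s[1:,4].argmax(); m=(l==i).astype(np.uint8)
    cn=max(cv2.findContours(m,0,1)[0],key=cv2.contourArea);r=cv2.minAreaRect(cn)
    print(n,s[i].tolist(),"centre",st(ray(g,(r[0][0]+165,r[0][1]+160),.035)),r[1])
E
python3 - <<'E'
import cv2
a=cv2.imread("pics/w3.png")[270:340,20:170];cv2.imwrite("pics/w3z.png",cv2.resize(a,None,fx=5,fy=5,interpolation=cv2.INTER_CUBIC))
E
```

```text
scene near [-19.9, -41.0, 35.0]
scene near [-18.9, 40.9, 35.0]
scene near [-50.0, -40.2, 35.0]
scene near [-49.3, 38.9, 35.0]
wrist [-24.6, -38.4, 35.0]
wrist [-29.0, 48.0, 35.0]
wrist [105.2, -45.1, 35.0]
wrist [102.9, 45.4, 35.0]
stop [105.6, -48.6, 36.0] [114.1, -50.4, 36.0] ball [-29.3, 109.7, 96.0]
0 [57, 42, 8, 8, 19] centre [-6.1, 0.7, 35.0] (7.202939987182617, 5.65945291519165)
3 [63, 63, 10, 16, 31] centre [83.2, -9.6, 35.0] (15.0, 9.0)
```

View pics/w3z.png

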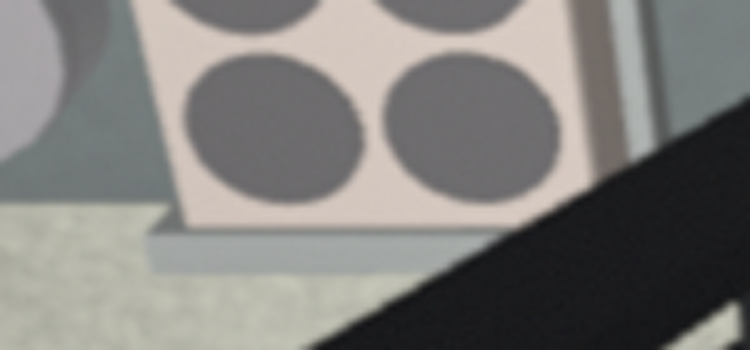

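The plate sits flush against the stop: the scene view puts its near edge at x ≈ -19.5 mm, and the wrist view shows no gap. The latch is still open, so that's next.

```bash
python3 - <<'E'
from plant import *
from h import *
servo_line(w(-.028,.16,.086),max_speed=.1)
for y in(.13,.11,.09,.075,.06,.05):
    r=servo_line(w(-.028,y,.088),max_speed=.06,force_limit=20)
    print(y,r,st(read_position()),np.round(read_wrist_force(),1),round(read_t(),2))
    if r:break
f=grab_frame("wrist");cv2.imwrite("pics/w4.png",f["frame"][:,:,::-1])
f=grab_frame("scene");cv2.imwrite("pics/scene4.png",cv2.resize(f["frame"][160:270,165:315,::-1],None,fx=5,fy=5,interpolation=cv2.INTER_CUBIC))
E
```

```text
0.13 False [-27.6, 132.4, 89.2] [-4.3  7.8  6.3] 12.47
0.11 True [-27.7, 131.7, 90.2] [-3.1  4.6  3.5] 12.71
```

View pics/scene4.png

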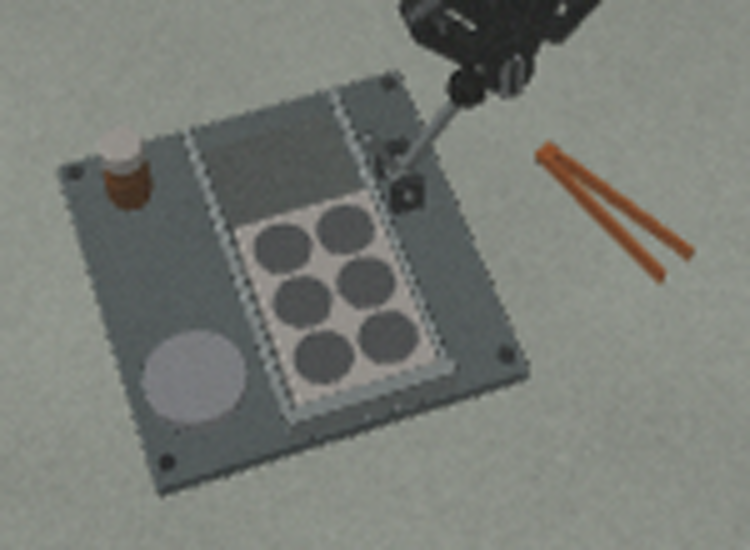

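View pics/w4.png

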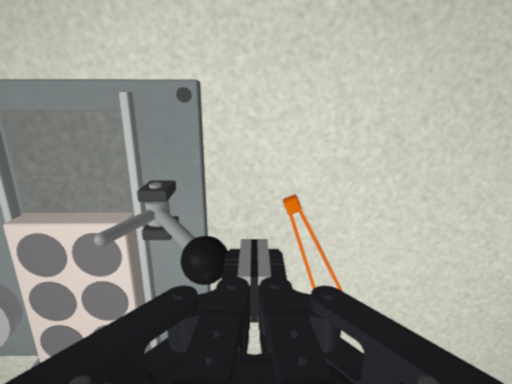

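The ball has been met: the fingertip touches its +y side, in the scene view at about (470,85) zoomed. A straight horizontal push fights the ball's arc, so I'll follow the arc instead.

```bash
python3 - <<'E'
from plant import *
from h import *
def P(a,off=.023): # a latch angle
    g=.6-a; return w(-.028,.065+.08*np.sin(g)+off,.030+.08*np.cos(g)-.011)
servo_line(w(-.028,.142,.09),max_speed=.1)
servo_line(w(-.028,.142,.085),max_speed=.1)
print(st(read_position()),np.round(read_wrist_force(),1))
servo_line(P(0.,.025),max_speed=.06)
for a in np.arange(.1,1.01,.1):
    r=servo_line(P(a),max_speed=.06,force_limit=25)
    print(round(a,1),r,st(P(a)),st(read_position()),np.round(read_wrist_force(),1),round(read_t(),2))
    if r:break
f=grab_frame("wrist");cv2.imwrite("pics/w5.png",f["frame"][:,:,::-1])
f=grab_frame("scene");cv2.imwrite("pics/scene5.png",cv2.resize(f["frame"][160:270,165:315,::-1],None,fx=5,fy=5,interpolation=cv2.INTER_CUBIC))
E
```

```text
[-28.6, 141.3, 84.4] [-0.6  0.7  0.1]
0.1 False [-28.0, 126.4, 89.2] [-27.4, 127.1, 90.1] [-2.   4.5  3.7] 13.9
0.2 False [-28.0, 119.2, 92.7] [-27.5, 118.8, 93.0] [0.3 1.4 0.4] 14.18
0.3 False [-28.0, 111.6, 95.4] [-28.3, 110.5, 95.3] [0.3 0.7 0.4] 14.47
0.4 False [-28.0, 103.9, 97.4] [-28.4, 102.7, 97.3] [ 0.2 -0.2  0.2] 14.75
0.5 False [-28.0, 96.0, 98.6] [-28.2, 94.9, 98.6] [0.1 0.9 0.3] 15.03
0.6 False [-28.0, 88.0, 99.0] [-28.1, 87.2, 99.0] [-0.4 -0.6  0.1] 15.32
0.7 False [-28.0, 80.0, 98.6] [-28.1, 79.3, 98.6] [0.3 0.9 0.1] 15.6
0.8 False [-28.0, 72.1, 97.4] [-28.2, 71.4, 97.3] [0.2 0.1 0.2] 15.88
0.9 False [-28.0, 64.4, 95.4] [-28.2, 63.7, 95.3] [-1.1 -0.7  0.4] 16.17
1.0 False [-28.0, 56.8, 92.7] [-28.3, 56.3, 92.5] [-0.2 -0.5 -0.2] 16.45
```

View pics/scene5.png

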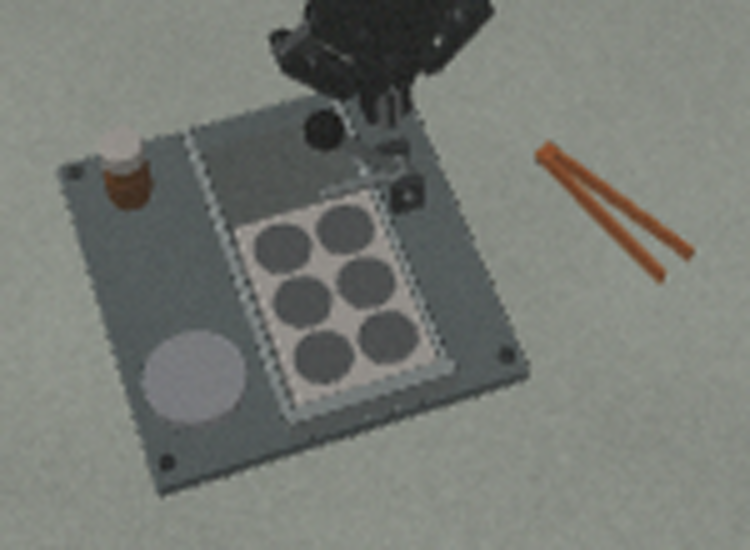

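View pics/w5.png

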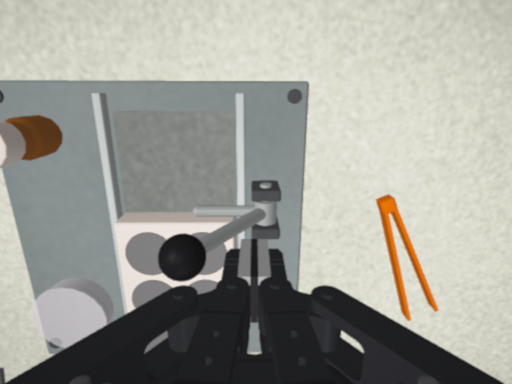

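The lever has snapped over: in the wrist view the ball is at (182,257), and the bar lies behind the plate at row 211. I'll retreat, check again, then hand in.

```bash
python3 - <<'E'
from plant import *
from h import *
servo_line(w(-.028,.14,.10),max_speed=.15)
servo_line(w(-.028,.15,.17),max_speed=.15)
F={n:grab_frame(n) for n in("top","scene","wrist")}
C={"top":(slice(125,240),slice(205,345)),"scene":(slice(160,270),slice(165,315)),"wrist":(slice(0,384),slice(0,512))}
pos={}
for n in F:
    a=F[n]["frame"][C[n]][:,:,::-1]
    cv2.imwrite(f"pics/{n}6.png",cv2.resize(a,None,fx=5,fy=5,interpolation=cv2.INTER_CUBIC) if n!="wrist" else a)
    if n!="wrist":
        m=(a.max(2)<45).astype(np.uint8);k,l,s,c=cv2.connectedComponentsWithStats(m)
        for i in range(1,k):
            if s[i,4]>15: print(n,s[i].tolist(),c[i].round(1),st(ray(F[n],(c[i][0]+C[n][1].start,c[i][1]+C[n][0].start),.096)))
print(read_t(),st(read_position()))
E
```

```text
top [75, 65, 6, 6, 25] [77.8 68.1] [-28.5, 21.0, 96.0]
scene [61, 22, 8, 8, 44] [64.5 25.5] [-28.0, 19.8, 96.0]
18.0333 [-28.9, 149.7, 168.6]
```

View pics/scene6.png

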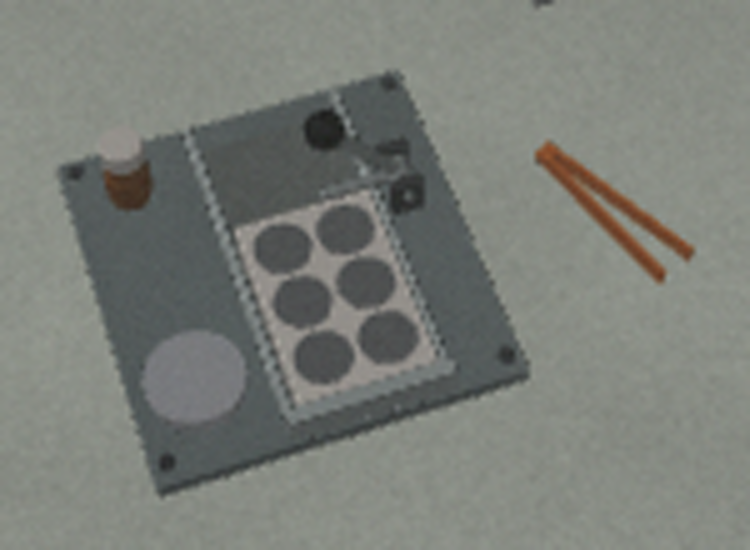

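View pics/wrist6.png

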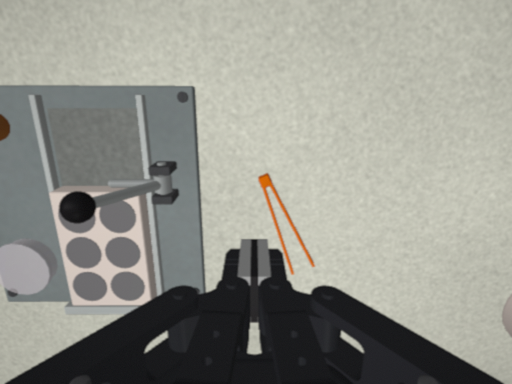

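The ball measures y ≈ 20 mm in both views, which is the latched position. The plate is flush with the stop, and the vial, dish and tweezers haven't moved.

```bash
python3 -c "
from plant import *
dwell(.3); sign_off(); print(read_t())"
```

```text
the job is handed in; nothing more can be done
the job is handed in; nothing more can be done
```

The plate is home against the end stop and the latch is over in its latched position. I handed the job in at about 18 s, and the sign-off gives no verdict.

**What I did:** I pushed the plate home with the shut fingertips and pressed it a second time, harder, without it moving further. I then pushed the lever's ball along its arc until it snapped over, and backed the arm well clear.

**Last checks:**
- **Plate:** its near edge is at x ≈ -19.5 mm (nominal -20), with no visible gap at the stop.
- **Latch:** the ball is at y 20–21 mm (nominal 20) in both the top and scene views, at the assumed height of 96 mm. The bar lies behind the plate.
- **Other things:** the vial, dish and tweezers look unmoved. I did not re-measure the mortar, jar, sand timer or cylinder, but the arm did not work near them.

**What disagreed or failed:**
- **Wrist-camera readings:** they put the plate's near edge 5 to 9 mm short of what the scene view gave. I relied on the scene view and the visible contact with the stop.
- **Push force:** both plate pushes ended on the force limit (12 N, then 25 N), but the wrist force read about 1 N straight afterwards. I could not confirm the pressing force from that reading.
- **Latch:** my first, straight push on the ball hit its 20 N limit without flipping the lever. Following the arc then worked.

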